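# Lay a standing tube down in its cradle and tip the hold-down arm onto it

## Robot

A 6-joint arm with a two-finger parallel gripper is mounted at the origin on the work surface. World frame = base frame: x ahead of the robot, y to its left, z up, the work surface at z = 0. Lengths are in mm, angles in rad, forces in N, time in s.
With the tool pointing down it reaches from about 375 to 925 mm from the base axis. Payload 5.7 kg.
Tool frame: the origin (TCP) lies at the very end of the fingers, on their centre line; the grasp point (between the pads) lies 19 mm behind it (r.grip_depth is the z of the grasp point in the tool frame, in mm); z points along the fingers, y is the direction in which the jaws open and shut (so a half turn about z gives the same grasp; the last joint's range is limited). The gripper opens to 85 mm and grips with 20 to 120 N. Pads are 22 mm wide; open, the fingers measure 114 mm over their backs; the gripper's body (76 mm by 85 mm) begins 54 mm behind the grasp point. The pads swing forward as they close: fully open they stand 13 mm farther back than shut.
Start: joints at [1.075, 0.359, 1.51, -0, 1.272, -0.115], TCP at [222.987, 556.989, 204.467] pointing down, gripper open.
Joint ranges: [-2.97, 2.97], [-1.01, 2.36], [0.21, 2.38], [-0.96, 4.11], [0.2, 2.71], [-2.98, 2.98]. Speed limits (rad/s): [2.39, 2.39, 3.14, 3.14, 3.14, 3.14].

## Interface

Orientations are given as a 3x3 rotation matrix whose columns are the frame's x, y, z axes.
In Python, from cell import r gives the robot as it stands.
- The arm moves only by the shell command python3 -m handwheel 'ROWS' [FORCE]. ROWS is JSON, a list of rows, each a list of 3 entries, a list of its own where there are three numbers: the shift along the tool's x, y, z in mm, then the turn about the tool's z in rad, then the closure, from 0 (fully open) to 1 (shut). A call has 1 to 5 rows; each row is the pose to reach, as a shift and turn from the pose commanded when the call began, along the tool's axes at that moment; what a row does not reach only later rows make up. A row lasts 1/8 s, in which the tool goes at most 62.5 mm and 10.7 degrees, less where a joint would pass 70% of its speed; a pose out of reach is approached as far as the arm can. A call with a gripper value outside its range is refused whole. The fingers move at their own pace and stop on an object; FORCE is the grip in N (left out, the last holds). Time passes only in rows, so rows that repeat a pose let the fingers close. It gives the time, the measured TCP pose, the force and the opening at its end, in the units of the state.
- r.get_state(): the state, without advancing time (a new reading comes with each control period).
- r.read_camera(name): name is "side" or "top" or "wrist"; returns (picture, depth): 480x640x3 uint8, red, green, blue; 480x640 float32, mm along the optical axis (not along the pixel's ray), 0 where there is no reading.
- r.get_calibration(name): a dict with "intrinsics" (3x3 intrinsics, pixels), "D" ([k1, k2, p1, p2, k3] as OpenCV has them; the pictures are not rectified), "R" (3x3) and "t" (3): a world point X has camera coordinates R X + t; the wrist camera has in their place "tool_from_camera" (4x4, takes a point from camera to tool coordinates, whose origin is the TCP and whose axes are the flange's). Camera axes: x right, y down, z forward; pixel columns grow to the right and rows downward; lengths in mm; the calibration is good to about 2 mm. A picture is of the moment at which its call begins: read the wrist's pose just before it. get_calibration takes no time and is no camera call.
- r.close_job(): hands the job in, once; it reports no verdict.
The state is a dict: "t": time; "joints": joint angles; "qd": joint speeds; "joint_efforts": joint torques, N m; "ee_pos": TCP position; "tool_rot": TCP orientation; "wrist_force": force on the tool from outside, world axes, zero at the start; "torque": the same for the moment, N m; "gripper_width": opening from 0.0 (shut) to 1.0 (fully open).
Only numpy, scipy, OpenCV 4.12 (cv2) and the standard library are available. Lean on these libraries where they do the work, as an engineer would, in place of code of your own. Each camera call takes 0.05 s, during which the arm holds its last target.

## Task

With the fingertips, push the tall square steel tube that stands on end in the cradle so that it tips over along the trough, away from the end stop, and lies flat in the cradle. Then push the upright hold-down arm over so that its rubber foot rests on the lying tube. Only push, gently: never grip or lift the tube or the arm, and leave the short tube, the pipe end and the screwdriver where they are.

Things in the scene. Friction and masses are not known exactly. Their poses are not given: they have to be found in the camera images.
- cradle: Dark steel trough fixed to the bench. Origin at the centre of its underside, on the bench; x along the trough, y across, z up. 270 mm long (x), floor 8 mm above the bench, side walls at y = 29 to 34 mm either side, 33 mm high; end stop at x = -135 to -129 mm, 32 mm high; +x end open. Four flat feet reach y = 57 mm either side. Stands elsewhere each time.
- tube: The tall square steel tube, hollow, 40 x 40 mm, 180 mm long, 0.35 to 0.6 kg, standing loose on end on the trough floor near the end stop, sides nearly parallel to the trough. Origin at the centre of its foot, z along its length (up while standing). About 1 N towards the cradle's +x at three quarters of its height tips it; past a lean of 0.22 rad it falls by itself.
- tube_mid (a point): Centre of the tall tube, 90 mm along z from its foot. Lying flat in the cradle it is 28 mm above the bench.
- hold_arm (a joint): Hinge angle of the hold-down arm, rad. 0: level across the trough, its foot just on top of a lying 40 mm tube; pi/2: upright; more: leaning away from the trough. Starts at 1.5 to 1.88; stops at -0.2 and 2.1. Light friction hinge: stays put from about 1.2 to 1.95, falls onto the trough by itself below about 1.15.
- hold_end (a point): Free end of the arm, on its axis, 110 mm from the hinge line. The arm is a steel bar 24 mm wide, 10 mm thick, 0.15 kg, at cradle x = 13 to 37 mm, with a rubber foot (18 mm across, 9 mm long) on its trough side 48 mm from the hinge line.
- hold_hinge (a point): Middle of the arm's hinge line, which runs along the cradle's x at cradle y = -48 mm, 62 mm above the bench, outside the -y wall. The arm turns between two fixed posts at cradle x = 3 to 9 and 41 to 47 mm, y = -61 to -35 mm, 70 mm high.
- short_tube: Bystander: square tube offcut, 40 x 40 mm, 70 mm high, standing on the bench on the +y side of the cradle; origin at the centre of its foot. Leave alone.
- pipe_end: Bystander: round pipe offcut, 48 mm diameter, 55 mm high, standing on the bench on the +y side of the cradle; origin at the centre of its foot. Leave alone.
- screwdriver: Bystander: screwdriver lying on the bench beyond the open +x end of the cradle; origin under its middle, x along it. Leave alone.

How it is judged (in metres and radians):
On the way, in this order (a step that is already met when the one before it is completed fails the run):
1. the tall tube lies flat in the trough, with the hold-down arm still up (angle between tube's own z axis and vertical between 1.5 and 1.64 rad and z of tube_mid in the frame of cradle below 0.034 m and angle between the z axis of tube and the x axis of cradle, either way round below 0.16 rad and value of joint hold_arm above 1 rad), for 0.2 s.
2. the hold-down arm rests on the lying tube (contact force between hold_arm and tube above 0.2 N and value of joint hold_arm below 0.1 rad), for 0.2 s.
At the end, for the whole second after the job is handed in: The tall tube lies at rest in the trough (level within 0.07 rad, along it within 0.16 rad, centre within 14 mm of the middle line and -60 to +70 mm along x) and the hold-down arm is within 0.1 rad of level with its weight on the tube (over 0.2 N) (all of step 2 and angle between tube's own z axis and vertical between 1.5 and 1.64 rad and angle between the z axis of tube and the x axis of cradle, either way round below 0.16 rad and z of tube_mid in the frame of cradle between 0.022 and 0.034 m and x of tube_mid in the frame of cradle between -0.06 and 0.07 m and y of tube_mid in the frame of cradle between -0.014 and 0.014 m and value of joint hold_arm above -0.1 rad and linear speed of tube below 0.02 m/s); the robot touches nothing.
It fails at once if the tall tube is lifted or carried (its centre rises more than 12 mm above its standing height) (z of tube_mid in the frame of cradle above 0.11 m).
It fails at once if the tall tube is gripped or rammed (over 20 N from the fingers) (contact force between the fingers and tube above 20 N).
It fails at once if the hold-down arm is gripped or forced (over 35 N from the fingers) (contact force between the fingers and hold_arm above 35 N).
It fails at once if the short tube, the pipe end or the screwdriver is moved more than 20 mm, or an offcut is tipped (distance of any of short_tube, pipe_end, screwdriver from where it was at the start of the episode above 0.02 m or angle between any of short_tube, pipe_end's own z axis and vertical above 0.4 rad).
It also fails if it takes over 45 s, if anything falls off the work surface, if the arm or the gripper's body presses on something with over 40 N, if the wrist force passes 120 N, or if a joint passes its speed limit or range.

## Working session

There is one attempt and no reset: what is moved stays moved. The work goes in short steps, Python scripts to look and compute and a shell command to move; the robot and the scene stay as the last step left them, time stands still between calls to the robot, and variables do not carry over. Pictures are saved under pics/ and viewed, and the job is handed in when it is done.

```bash
mkdir -p pics; ls; python3 - <<'E'
from cell import r
import cv2,numpy as np
np.set_printoptions(precision=4,suppress=True)
s=r.get_state();print(s)
for n in ["side","top"]:
    p,d=r.read_camera(n);cv2.imwrite(f"pics/{n}0.png",p[:,:,::-1]);np.save(f"{n}0_d.npy",d);np.save(f"{n}0_p.npy",p)
    print(n,r.get_calibration(n))
E
```

```text
pics
{'t': 0.0, 'joints': array([ 1.0749,  0.3595,  1.5114, -0.    ,  1.2725, -0.1151]), 'qd': array([-0.0007, -0.0001,  0.0007, -0.0014, -0.0006, -0.0007]), 'joint_efforts': array([ -0.0007, -52.761 , -27.8625,  -0.0004,   0.013 ,   0.    ]), 'ee_pos': array([222.6521, 556.3583, 203.6335]), 'tool_rot': array([[-0.9284,  0.3717, -0.0009],
       [ 0.3717,  0.9284, -0.0017],
       [ 0.0002, -0.0019, -1.    ]]), 'wrist_force': array([-0.1445,  0.7801,  1.0732]), 'torque': array([-0.0437,  0.0291, -0.0009]), 'gripper_width': 0.9969316266444649}
side {'intrinsics': array([[437.4346,   0.    , 316.1918],
       [  0.    , 437.4346, 238.802 ],
       [  0.    ,   0.    ,   1.    ]]), 'D': array([-0.0818,  0.    ,  0.    ,  0.    ,  0.    ]), 'R': array([[ 0.9947, -0.1025,  0.0001],
       [-0.0497, -0.483 , -0.8742],
       [ 0.0896,  0.8696, -0.4855]]), 't': array([-530.7993,   96.3055,  658.7741])}
top {'intrinsics': array([[443.8146,   0.    , 322.8673],
       [  0.    , 443.8146, 234.0562],
       [  0.    ,   0.    ,   1.    ]]), 'D': array([-0.0231,  0.    ,  0.    ,  0.    ,  0.    ]), 'R': array([[-0.0024, -1.    , -0.0055],
       [-0.9922,  0.003 , -0.125 ],
       [ 0.125 ,  0.0052, -0.9921]]), 't': array([-21.9734, 524.0957, 656.8959])}
```

View pics/side0.png

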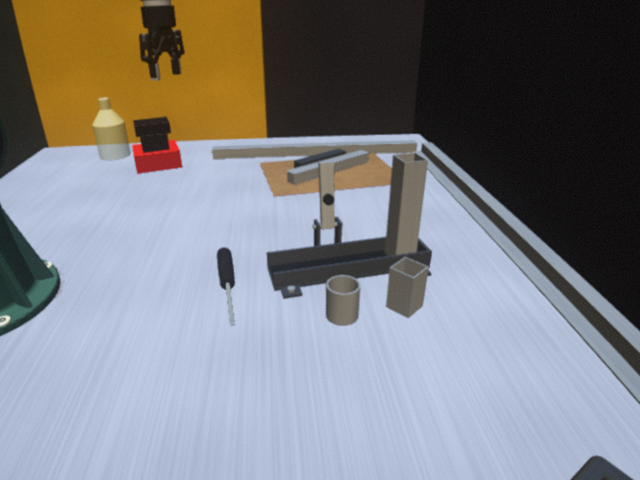

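View pics/top0.png

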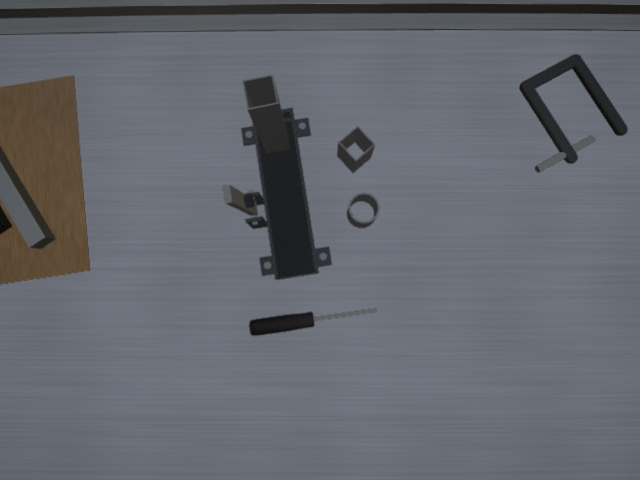

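The side view shows the tube at about (405,205), the hold arm at (327,195) and the cradle from (268,270) to (430,250). In the top view the cradle runs from (290,275) at the open end to (275,115) at the stop. The tube top is at (262,92), the arm at (240,200) and the bystanders are to the right. I'll enlarge the top view for corners.

```bash
python3 - <<'E'
import cv2,numpy as np
p=np.load("top0_p.npy")[:,:,::-1]
c=p[65:295,205:345]; c=cv2.resize(np.clip(c.astype(float)*2.0,0,255).astype(np.uint8),None,fx=2.6*1,fy=2.6,interpolation=cv2.INTER_CUBIC)
q=np.load("side0_p.npy")[:,:,::-1][145:305,255:440]; q=cv2.resize(np.clip(q.astype(float)*1.5,0,255).astype(np.uint8),None,fx=2.3,fy=2.3,interpolation=cv2.INTER_CUBIC)
o=np.zeros((600,800,3),np.uint8);o[:c.shape[0],:c.shape[1]]=c;o[:q.shape[0],370:370+q.shape[1]]=q
cv2.imwrite("pics/crop0.png",o)
E
```

```text
(no output)
```

View pics/crop0.png

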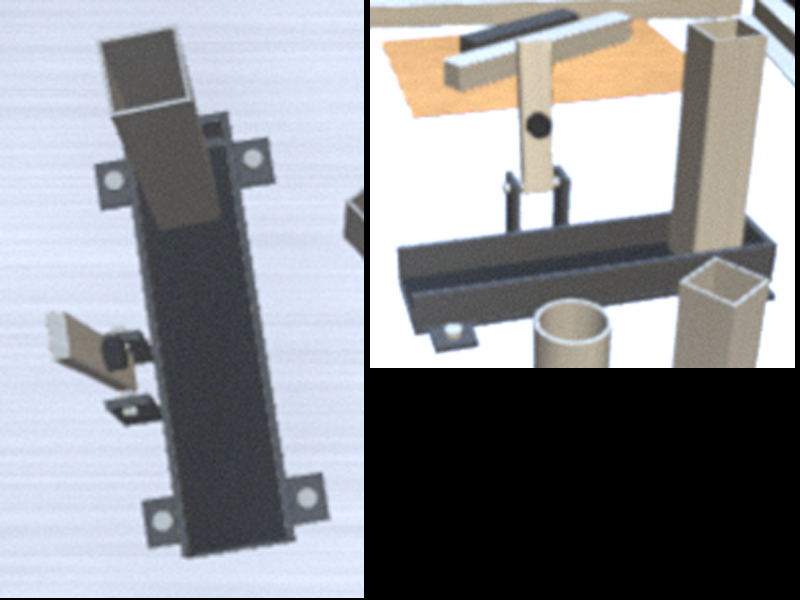

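The crop gives the tube rim corners at crop px (101,43), (175,28), (191,97), (116,117), and the foot bolts at (115,180), (253,158), (308,497), (162,521). I'll cast rays and check them with depth and the side view.

```bash
cat > h.py <<'E'
from cell import r
import cv2,numpy as np
np.set_printoptions(precision=2,suppress=True)
def ray(n,uv,cal=None):
    c=cal or r.get_calibration(n);K,D=c["intrinsics"],np.array(c["D"])
    x=cv2.undistortPoints(np.array(uv,float).reshape(-1,1,2),K,D).reshape(-1,2)
    d=np.c_[x,np.ones(len(x))]@c["R"]; o=-c["R"].T@c["t"]
    return o,d
def onz(n,uv,z,cal=None):
    o,d=ray(n,uv,cal); return o+d*((z-o[2])/d[:,2])[:,None]
def tri(n1,a,n2,b):
    o,d=ray(n1,[a]);O,E=ray(n2,[b]);d=d[0];E=E[0]
    s=np.linalg.lstsq(np.c_[d,-E],O-o,rcond=None)[0]
    A=o+s[0]*d;B=O+s[1]*E;return (A+B)/2,np.linalg.norm(A-B)
def cr(cx,cy): return (205+(cx+.5)/2.6-.5,65+(cy+.5)/2.6-.5)
def cs(cx,cy): return (255+(cx-370+.5)/2.3-.5,145+(cy+.5)/2.3-.5)
E
python3 - <<'E'
from h import *
R=[cr(*a) for a in [(101,43),(175,28),(191,97),(116,117)]]
P=onz("top",R,188);print("rim",P,P.mean(0))
B=onz("top",[cr(*a) for a in [(115,180),(253,158),(308,497),(162,521)]],5);print("bolts",B,B.mean(0))
a=(B[2]+B[3]-B[0]-B[1])/2;print(np.linalg.norm(a),"yaw bolts",np.arctan2(a[1],a[0]))
W=onz("top",[cr(183,555),cr(294,540)],33);print("open end",W,np.linalg.norm(W[0]-W[1]),W.mean(0))
# depth of tube rim and others
d=np.load("top0_d.npy");c=r.get_calibration("top")
def dp(n,d,u,v):
    o,D=ray(n,[(u,v)]);z=d[int(round(v)),int(round(u))];return o+D[0]*z
for nm,q in dict(trough=(240,300),bench=(300,300),armtop=(57,335),post=(132,410),bolt=(308,497),wallL=(175,480)).items(): 
    print(nm,dp("top",d,*cr(*q)))
# triangulate rim corners
S=onz("side",[cs(735,41)],188);print("side near rim corner",S)
for t,s in [((191,97),(690,25)),((116,117),(703,19)),((175,28),(735,41)),((101,43),(763,36))]:
    print(tri("top",cr(*t),"side",cs(*s)))
# arm tip: top view and side view
print("armtip",tri("top",cr(57,335),"side",cs(535,42)))
E
```

```text
rim [[699.19  75.46 188.  ]
 [706.64  39.59 188.  ]
 [671.31  31.39 188.  ]
 [661.45  67.38 188.  ]] [684.65  53.46 188.  ]
bolts [[696.38  99.79   5.  ]
 [710.6   11.2    5.  ]
 [492.24 -23.62   5.  ]
 [477.63  66.54   5.  ]] [594.21  38.48   5.  ]
221.1933178741993 yaw bolts -2.9870940748529997
open end [[455.96  50.18  33.  ]
 [464.65 -15.41  33.  ]] 66.16726657683049 [460.31  17.38  33.  ]
trough [616.69  18.96   6.6 ]
bench [618.67 -18.79  -1.86]
armtop [558.72  97.2  169.41]
post [537.79  76.7   64.97]
bolt [491.88 -23.65   9.61]
wallL [500.56  55.57  31.83]
side near rim corner [[682.54  25.25 188.  ]]
(array([659.11,  30.67, 200.03]), np.float64(12.742651150516776))
(array([667.22,  66.83, 188.04]), np.float64(10.822645807980798))
(array([696.94,  40.77, 186.11]), np.float64(19.237357790948284))
(array([714.9 ,  78.19, 170.15]), np.float64(12.618633593664015))
armtip (array([560.04,  97.99, 165.9 ]), np.float64(1.081505206606465))
```

```bash
python3 - <<'E'
import cv2,numpy as np
q=np.load("side0_p.npy")[:,:,::-1][145:245,300:440]; q=cv2.resize(np.clip(q.astype(float)*1.5,0,255).astype(np.uint8),None,fx=5.5,fy=5.5,interpolation=cv2.INTER_CUBIC)
cv2.imwrite("pics/crop1.png",q)
E
```

```text
(no output)
```

View pics/crop1.png

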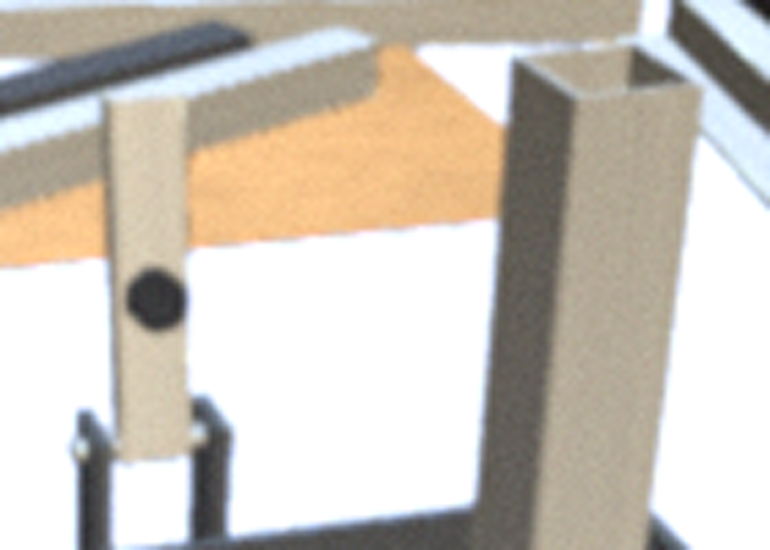

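The rim corners in this crop are (517,60), (577,98), (700,88) and (638,45). The arm tip is at about (147,98) and its foot at (156,300). I'll triangulate them properly.

```bash
python3 - <<'E'
from h import *
def c1(x,y): return (300+(x+.5)/5.5-.5,145+(y+.5)/5.5-.5)
T=[]
for t,s in [((191,97),(577,98)),((116,117),(517,60)),((175,28),(700,88)),((101,43),(638,45))]:
    p,e=tri("top",cr(*t),"side",c1(*s));T.append(p);print(p,e)
T=np.array(T);print(T.mean(0))
print("arm tip",tri("top",cr(57,335),"side",c1(147,97)))
yaw=-2.987;ex=np.array([np.cos(yaw),np.sin(yaw)]);ey=np.array([-ex[1],ex[0]])
O=np.array([594.2,38.5])
for n,p in dict(tube=T.mean(0)[:2],tip=np.array([559.,97.5]),open=np.array([460.3,17.4]),corner0=T[0][:2],c1=T[1][:2],c2=T[2][:2],c3=T[3][:2]).items(): print(n,(p-O)@ex,(p-O)@ey)
for X,Y in [(0,0),(135,0),(-135,0),(-129,-29),(-129,29),(25,-48),(25,0)]: print(X,Y,O+X*ex+Y*ey)
E
```

```text
[671.33  31.62 186.54] 1.1693515116588769
[663.06  67.81 185.34] 0.9185434023318438
[708.42  39.9  185.21] 0.6495612255368466
[701.04  75.74 186.1 ] 1.6701501170862145
[685.96  53.77 185.8 ]
arm tip (array([559.75,  97.67, 167.3 ]), np.float64(1.1086817592932976))
tube -93.01731207006105 -0.9586653758229008
tip 25.69553680224481 -63.71639811260901
open 135.55208131070694 0.2307646755888296
corner0 -75.14646396549321 18.672518330459546
c1 -72.55365139323138 -18.3612767413376
c2 -113.06881358466444 16.2033063357803
c3 -111.3003193368553 -20.34920942819383
0 0 [594.2  38.5]
135 0 [460.81  17.71]
-135 0 [727.59  59.29]
-129 -29 [717.2   87.02]
-129 29 [726.13  29.71]
25 -48 [562.11  82.08]
25 0 [569.5   34.65]
```

Measured results: cradle origin is at about (594, 38.5) with yaw -2.987, so its +x points toward the robot. The tube is at cradle x≈-93, y≈-1, with its top at ≈186. The arm is at ≈1.72 rad. I'll move behind the tube on the end-stop side, high up, with the fingers shut.

```bash
python3 -m handwheel '[[[-40,-16,-30],-0.15,1],[[-90,-36,-60],-0.3,1],[[-145,-58,-70],-0.45,1],[[-200,-80,-70],-0.534,1],[[-255,-100,-70],-0.534,1]]' 30
cat > st.py <<'E'
from h import *
s=r.get_state();print(s['t'],s['ee_pos'],s['wrist_force'],s['gripper_width']);print(s['tool_rot'])
yaw=-2.987;ex=np.array([np.cos(yaw),np.sin(yaw)]);ey=np.array([-ex[1],ex[0]]);O=np.array([594.2,38.5])
v=s['ee_pos'][:2]-O;print("cradle xy",v@ex,v@ey)
E
python3 st.py
```

```text
t: 0.72
ee_pos: [423.5, 367.9, 274.5]
tool_rot: [[-0.988, -0.154, -0.0], [-0.154, 0.988, -0.0], [0.0, -0.0, -1.0]]
wrist_force: [-0.5, 0.2, 0.6]
gripper_width: 0.001
0.725 [423.5  367.86 274.48] [-0.5   0.17  0.6 ] 0.0006460138955743793
[[-0.99 -0.15 -0.  ]
 [-0.15  0.99 -0.  ]
 [ 0.   -0.   -1.  ]]
cradle xy 117.94727561533033 -351.7182431373741
```

```bash
python3 -m handwheel '[[[-45,-35,0],0,1],[[-90,-70,0],0,1],[[-135,-110,0],0,1],[[-180,-150,0],0,1],[[-225,-190,0],0,1]]'
python3 -m handwheel '[[[-12,-40,0],0,1],[[-24,-80,0],0,1],[[-36,-120,0],0,1],[[-43,-161,0],0,1],[[-43,-161,0],0,1]]'
python3 st.py
```

```text
t: 1.35
ee_pos: [675.1, 214.7, 273.9]
tool_rot: [[-0.988, -0.153, -0.001], [-0.153, 0.988, -0.0], [0.001, 0.0, -1.0]]
wrist_force: [0.2, 0.3, 0.5]
gripper_width: -0.002
t: 1.98
ee_pos: [741.6, 59.8, 273.4]
tool_rot: [[-0.989, -0.149, -0.001], [-0.149, 0.989, -0.001], [0.001, -0.001, -1.0]]
wrist_force: [0.1, 0.9, 0.2]
gripper_width: -0.001
1.975 [741.55  59.82 273.36] [0.05 0.88 0.18] -0.001228162891537124
[[-0.99 -0.15 -0.  ]
 [-0.15  0.99 -0.  ]
 [ 0.   -0.   -1.  ]]
cradle xy -148.87685047817317 1.6257909440441825
```

```bash
python3 -m handwheel '[[[0,1,35],0,1],[[0,2,70],0,1],[[0,2,100],0,1],[[0,2,128],0,1],[[0,2,128],0,1]]'
python3 - <<'E'
from h import *
p,_=r.read_camera("side");q=cv2.resize(p[100:300,250:480,::-1],None,fx=2.8,fy=2.8);cv2.imwrite("pics/s1.png",q)
E
python3 st.py
```

```text
t: 2.6
ee_pos: [737.8, 66.3, 143.3]
tool_rot: [[-0.988, -0.153, -0.007], [-0.153, 0.988, 0.0], [0.007, 0.001, -1.0]]
wrist_force: [-0.4, -0.1, 0.4]
gripper_width: -0.0
2.65 [739.46  66.17 145.4 ] [-0.43  0.41  0.86] 0.002391804967087451
[[-0.99 -0.15 -0.  ]
 [-0.15  0.99  0.  ]
 [ 0.    0.   -1.  ]]
cradle xy -147.7867598807786 -4.977745587282721
```

View pics/s1.png

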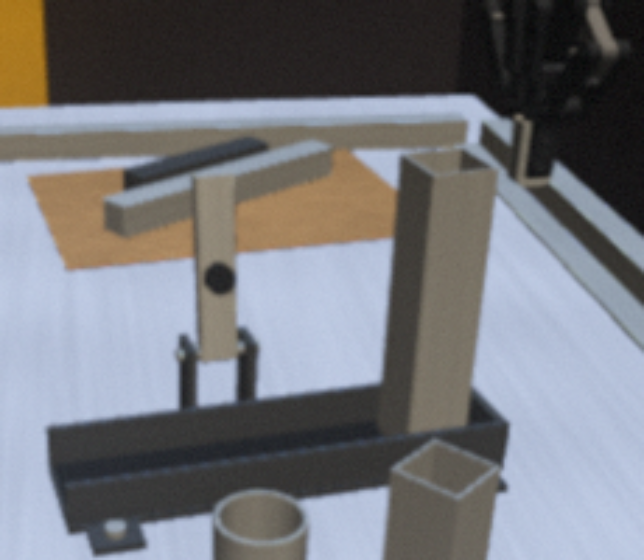

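```bash
python3 -m handwheel '[[[4,-3,0],0,1],[[8,-4,0],0,1],[[12,-4,0],0,1],[[15,-4,0],0,1],[[18,-4,0],0,1]]'
python3 -m handwheel '[[[2.5,0,0],0,1],[[5,0,0],0,1],[[7.5,0,0],0,1],[[10,0,0],0,1],[[12.5,0,0],0,1]]'
python3 - <<'E'
from h import *
p,_=r.read_camera("side");q=cv2.resize(p[100:300,250:480,::-1],None,fx=2.8,fy=2.8);cv2.imwrite("pics/s2.png",q)
E
python3 st.py
```

```text
t: 3.28
ee_pos: [723.3, 58.6, 146.7]
tool_rot: [[-0.988, -0.153, 0.0], [-0.153, 0.988, -0.0], [-0.0, -0.0, -1.0]]
wrist_force: [0.7, 0.1, -0.4]
gripper_width: 0.0
t: 3.9
ee_pos: [711.2, 56.7, 146.6]
tool_rot: [[-0.988, -0.153, 0.0], [-0.153, 0.988, -0.0], [-0.0, -0.0, -1.0]]
wrist_force: [0.8, 0.6, 0.2]
gripper_width: 0.003
3.95 [710.78  56.69 146.58] [-0.6   0.68  0.28] 0.004049133357193371
[[-0.99 -0.15 -0.  ]
 [-0.15  0.99 -0.  ]
 [ 0.   -0.   -1.  ]]
cradle xy -117.98650813934137 -0.018694995761779486
```

View pics/s2.png

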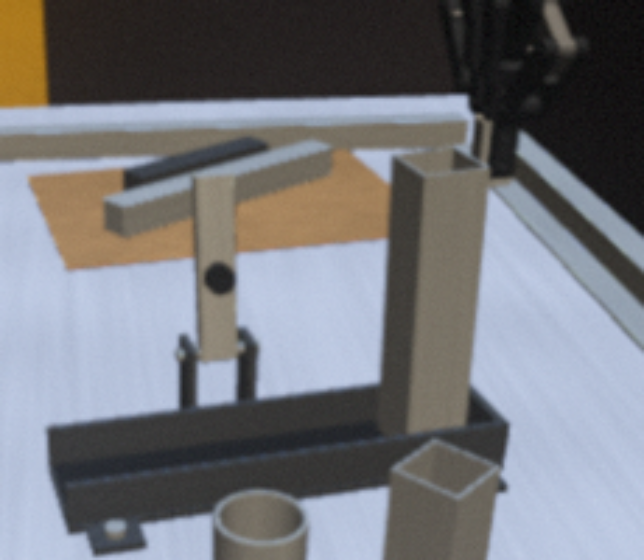

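The tube has begun leaning: its rim left corner moved from (402,155) to (393,155) and its foot hasn't slid. I'll keep going slowly.

```bash
python3 -m handwheel '[[[3,0,0],0,1],[[6,0,0],0,1],[[9,0,0],0,1],[[12,0,0],0,1],[[15,0,0],0,1]]'
python3 - <<'E'
from h import *
p,_=r.read_camera("side");q=cv2.resize(p[100:300,250:480,::-1],None,fx=2.8,fy=2.8);cv2.imwrite("pics/s3.png",q)
E
python3 st.py
```

```text
t: 4.58
ee_pos: [696.0, 54.4, 146.5]
tool_rot: [[-0.988, -0.153, -0.0], [-0.153, 0.988, -0.0], [0.0, -0.0, -1.0]]
wrist_force: [0.6, -0.4, 0.1]
gripper_width: -0.002
4.625 [695.56  54.41 146.44] [-0.35  0.   -0.02] 0.002258408208151135
[[-0.99 -0.15 -0.  ]
 [-0.15  0.99 -0.  ]
 [ 0.   -0.   -1.  ]]
cradle xy -102.60378925796498 -0.11281625289420749
```

View pics/s3.png

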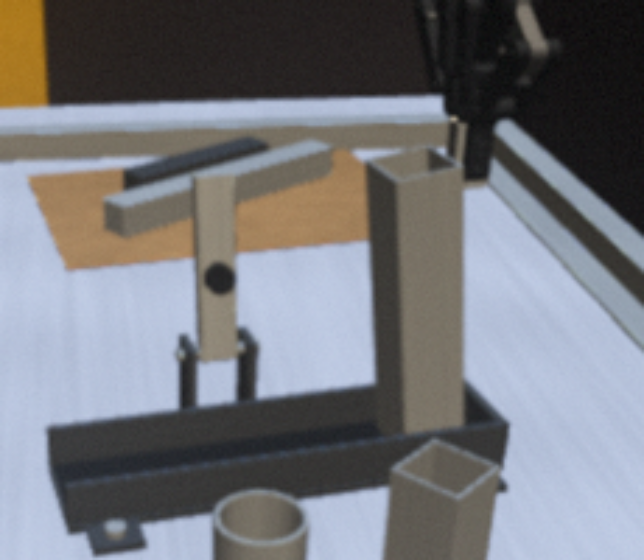

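The lean is now about 0.15 rad, with the rim left corner at (370,160). Next I'll push past balance slowly and then stop.

```bash
python3 -m handwheel '[[[2.5,0,0],0,1],[[5,0,0],0,1],[[7.5,0,0],0,1],[[10,0,0],0,1],[[12,0,0],0,1]]'
python3 -m handwheel '[[[1,0,0],0,1],[[2,0,0],0,1],[[3,0,0],0,1],[[3,0,0],0,1],[[3,0,0],0,1]]'
python3 - <<'E'
from h import *
for n in("side","top"):
    p,_=r.read_camera(n);cv2.imwrite(f"pics/{n}4.png",p[:,:,::-1]);np.save(n+"4_p.npy",p)
E
python3 st.py
```

```text
t: 5.25
ee_pos: [684.2, 52.6, 146.5]
tool_rot: [[-0.988, -0.153, -0.0], [-0.153, 0.988, -0.0], [0.0, -0.0, -1.0]]
wrist_force: [0.6, 0.8, 0.2]
gripper_width: 0.001
t: 5.88
ee_pos: [681.5, 52.2, 146.5]
tool_rot: [[-0.988, -0.153, -0.0], [-0.153, 0.988, -0.0], [0.0, -0.0, -1.0]]
wrist_force: [0.1, -1.1, 0.2]
gripper_width: 0.001
5.975 [681.57  52.17 146.53] [-0.33  0.72 -0.24] -0.00019149563003396147
[[-0.99 -0.15  0.  ]
 [-0.15  0.99 -0.  ]
 [-0.   -0.   -1.  ]]
cradle xy -88.43729498601931 -0.051677570411285144
```

View pics/side4.png

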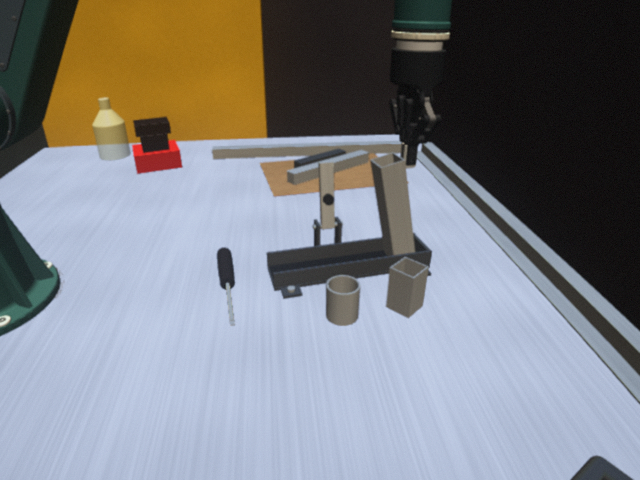

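View pics/top4.png

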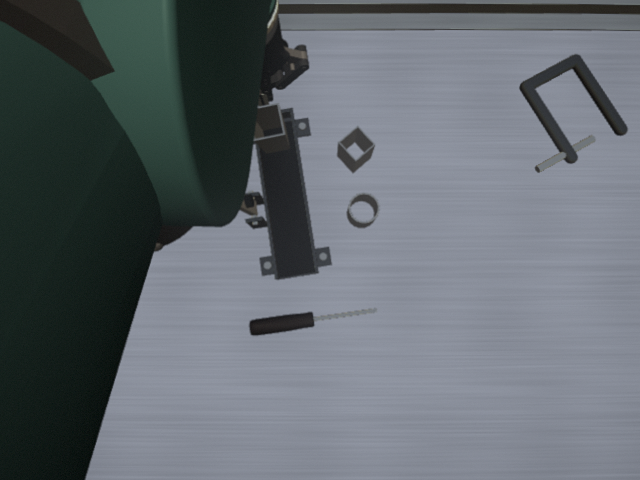

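The tube rim is now at about (390,160) in the side view, leaning near balance and not yet falling. I'll push a little more.

```bash
python3 -m handwheel '[[[2.5,0,0],0,1],[[5,0,0],0,1],[[7.5,0,0],0,1],[[10,0,0],0,1],[[12,0,0],0,1]]'
python3 -m handwheel '[[[0,0,0],0,1],[[0,0,0],0,1],[[0,0,0],0,1],[[0,0,0],0,1]]'
python3 - <<'E'
from h import *
for n in("side",):
    p,_=r.read_camera(n);cv2.imwrite(f"pics/{n}5.png",p[:,:,::-1]);np.save(n+"5_p.npy",p)
E
python3 st.py
```

```text
t: 6.6
ee_pos: [669.4, 50.3, 146.5]
tool_rot: [[-0.988, -0.153, -0.0], [-0.153, 0.988, -0.0], [0.0, -0.0, -1.0]]
wrist_force: [0.3, 0.9, -0.1]
gripper_width: 0.001
t: 7.1
ee_pos: [669.7, 50.4, 146.5]
tool_rot: [[-0.988, -0.153, -0.0], [-0.153, 0.988, -0.0], [0.0, -0.0, -1.0]]
wrist_force: [-0.7, -0.0, -0.1]
gripper_width: -0.0
7.15 [669.67  50.33 146.46] [-0.24 -1.01 -0.31] 0.0006308535838043162
[[-0.99 -0.15 -0.  ]
 [-0.15  0.99 -0.  ]
 [ 0.   -0.   -1.  ]]
cradle xy -76.39553682432691 -0.06721543929046334
```

View pics/side5.png

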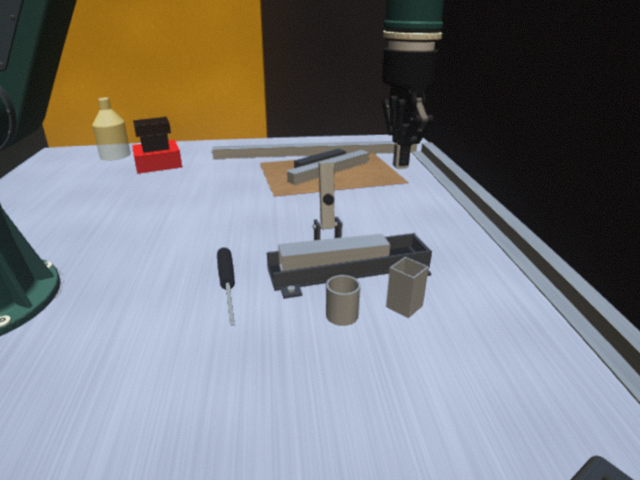

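The tube lies flat in the trough, with its top face from about (278,245) to (388,240) in the side view. The arm is still upright at (327,195). Now I'll go up and around to the outer side of the arm.

```bash
python3 -m handwheel '[[[0,0,-40],0,1],[[0,10,-75],0,1],[[0,50,-75],0,1],[[0,90,-75],0,1],[[20,115,-75],0,1]]'
python3 -m handwheel '[[[30,0,0],0,1],[[60,0,0],0,1],[[81,0,0],0,1],[[81,0,0],0,1],[[81,0,0],0,1]]'
python3 - <<'E'
from h import *
for n in("side","top"):
    p,_=r.read_camera(n);cv2.imwrite(f"pics/{n}6.png",p[:,:,::-1]);np.save(n+"6_p.npy",p)
E
python3 st.py
```

```text
t: 7.78
ee_pos: [632.8, 162.8, 221.5]
tool_rot: [[-0.988, -0.153, 0.001], [-0.153, 0.988, 0.001], [-0.001, 0.0, -1.0]]
wrist_force: [-1.0, -0.0, 0.1]
gripper_width: 0.0
t: 8.4
ee_pos: [553.4, 148.7, 221.8]
tool_rot: [[-0.988, -0.152, 0.001], [-0.152, 0.988, 0.0], [-0.001, -0.0, -1.0]]
wrist_force: [0.2, 0.5, -0.5]
gripper_width: 0.0
8.5 [553.46 148.65 221.58] [-0.03 -0.47 -0.08] 0.00026530545638541527
[[-0.99 -0.15  0.  ]
 [-0.15  0.99  0.  ]
 [-0.   -0.   -1.  ]]
cradle xy 23.293518884623712 -115.11189332679332
```

View pics/side6.png

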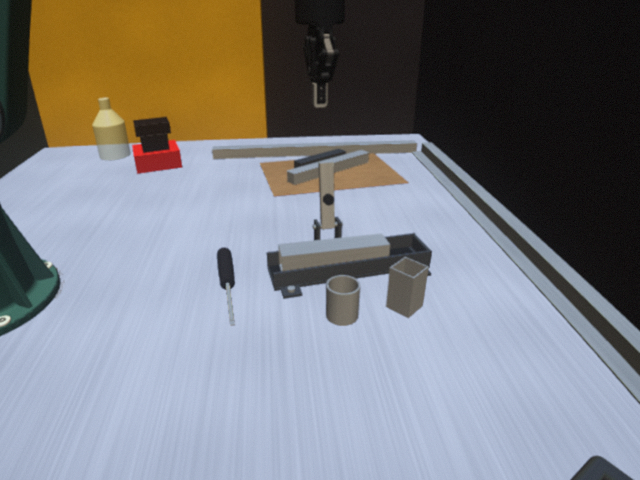

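View pics/top6.png

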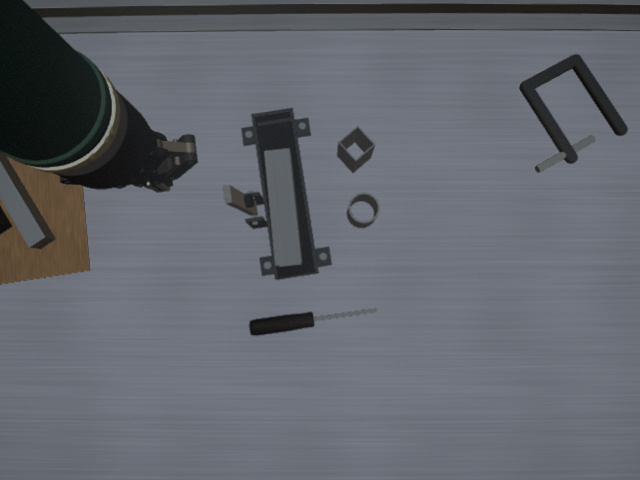

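The fingers are clear, outside the arm. The tube's top face in the top view has corners (264,149), (290,148), (302,265) and (276,267). I'll check its pose, then lower the fingers.

```bash
python3 - <<'E'
from h import *
yaw=-2.987;ex=np.array([np.cos(yaw),np.sin(yaw)]);ey=np.array([-ex[1],ex[0]]);O=np.array([594.2,38.5])
P=onz("top",[(264,149),(290,148),(302,265),(276,267)],48)[:,:2]-O
C=np.c_[P@ex,P@ey];print(C,C.mean(0))
E
python3 -m handwheel '[[[0,0,20],0,1],[[1,0,45],0,1],[[2,0,65],0,1],[[2,0,76],0,1],[[2,0,76],0,1]]'
python3 -m handwheel '[[[0,-4,0],0,1],[[0,-8,0],0,1],[[0,-12,0],0,1],[[0,-16,0],0,1],[[0,-20,0],0,1]]'
python3 -m handwheel '[[[0,-4,0],0,1],[[0,-8,0],0,1],[[0,-12,0],0,1],[[0,-16,0],0,1],[[0,-20,0],0,1]]'
python3 - <<'E'
from h import *
p,_=r.read_camera("side");q=cv2.resize(p[50:300,230:480,::-1],None,fx=2.4,fy=2.4);cv2.imwrite("pics/s7.png",q)
E
python3 st.py
```

```text
[[-65.78 -19.67]
 [-60.92  20.65]
 [122.25  11.73]
 [119.09 -27.44]] [28.66 -3.68]
t: 9.12
ee_pos: [550.2, 148.2, 144.8]
tool_rot: [[-0.988, -0.153, -0.001], [-0.153, 0.988, -0.0], [0.001, -0.0, -1.0]]
wrist_force: [0.1, 0.3, 0.6]
gripper_width: 0.006
t: 9.75
ee_pos: [553.4, 128.2, 145.6]
tool_rot: [[-0.988, -0.152, 0.0], [-0.152, 0.988, -0.0], [-0.0, -0.0, -1.0]]
wrist_force: [-0.5, 0.0, -0.6]
gripper_width: -0.001
t: 10.38
ee_pos: [556.4, 108.5, 145.5]
tool_rot: [[-0.988, -0.153, -0.0], [-0.153, 0.988, -0.0], [0.0, -0.0, -1.0]]
wrist_force: [-0.0, -0.8, -0.3]
gripper_width: -0.0
10.425 [556.54 108.03 145.5 ] [ 0.81 -0.73  0.67] -0.0028614204590907857
[[-0.99 -0.15  0.  ]
 [-0.15  0.99 -0.  ]
 [ 0.   -0.   -1.  ]]
cradle xy 26.509253017976352 -74.49612419382396
```

View pics/s7.png

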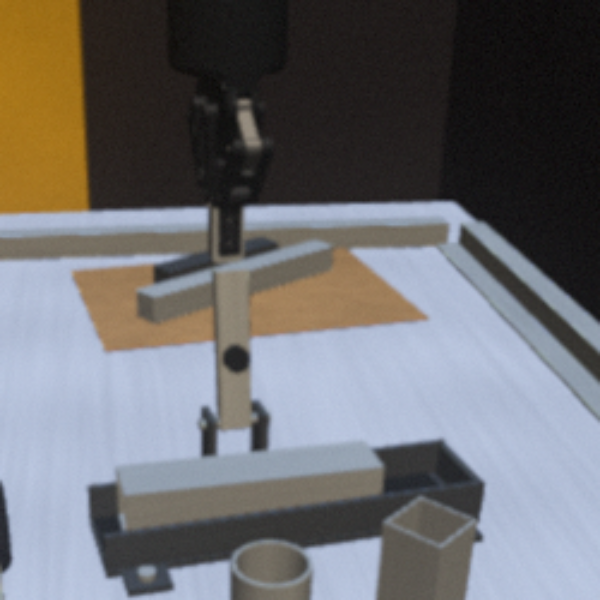

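The tube's middle is at cradle (29, -4), within limits. The fingers are now at the back of the arm and lined up with it. I'll keep pushing.

```bash
python3 -m handwheel '[[[0,-4,0],0,1],[[0,-8,0],0,1],[[0,-12,0],0,1],[[0,-16,0],0,1],[[0,-20,0],0,1]]'
python3 -m handwheel '[[[0,-4,0],0,1],[[0,-8,0],0,1],[[0,-12,0],0,1],[[0,-16,0],0,1],[[0,-20,0],0,1]]'
python3 - <<'E'
from h import *
p,_=r.read_camera("side");q=cv2.resize(p[50:300,230:480,::-1],None,fx=2.4,fy=2.4);cv2.imwrite("pics/s8.png",q)
E
python3 st.py
```

```text
t: 11.05
ee_pos: [559.5, 88.7, 145.5]
tool_rot: [[-0.988, -0.153, -0.0], [-0.153, 0.988, -0.0], [0.0, -0.0, -1.0]]
wrist_force: [-0.2, -0.7, -0.3]
gripper_width: -0.004
t: 11.68
ee_pos: [562.5, 68.9, 145.5]
tool_rot: [[-0.988, -0.153, -0.0], [-0.153, 0.988, -0.0], [0.0, -0.0, -1.0]]
wrist_force: [0.9, 0.7, 0.2]
gripper_width: -0.001
11.725 [562.66  68.51 145.5 ] [-0.06 -0.62  0.06] 0.0008458380556462907
[[-0.99 -0.15  0.  ]
 [-0.15  0.99 -0.  ]
 [ 0.   -0.   -1.  ]]
cradle xy 26.544131785651146 -34.50882511966446
```

View pics/s8.png

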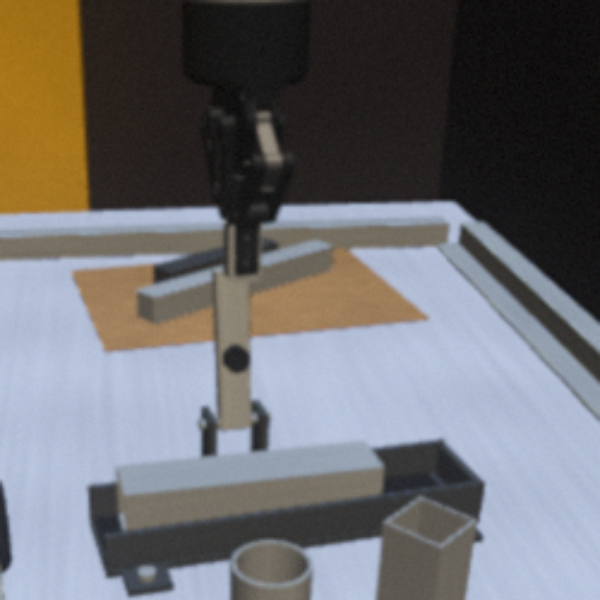

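The arm tip only moved from (232,270) to (232,275) in the crop. I'll compare the expected projections to see whether the arm is really turning.

```bash
python3 - <<'E'
from h import *
yaw=-2.987;ex=np.array([np.cos(yaw),np.sin(yaw)]);ey=np.array([-ex[1],ex[0]]);O=np.array([594.2,38.5])
c=r.get_calibration("side")
def pj(x,y,z):
    w=np.r_[O+x*ex+y*ey,z]; q=cv2.projectPoints(w.reshape(1,1,3),cv2.Rodrigues(c["R"])[0],c["t"],c["intrinsics"],np.array(c["D"]))[0].ravel()
    return (q-[230,50])*2.4
for th in (1.75,1.6,1.5,1.4,1.3,1.2): print(th,pj(25,-48+110*np.cos(th)+5*np.sin(th),62+110*np.sin(th)-5*np.cos(th)),"foot",pj(25,-48+48*np.cos(th)+14*np.sin(th),62+48*np.sin(th)-14*np.cos(th)))
s=r.get_state()['ee_pos'];v=s[:2]-O;print("tcp",pj(v@ex,v@ey,s[2]), "finger front",pj(v@ex,v@ey+12,s[2]))
for n in("top",):
    p,_=r.read_camera(n);cv2.imwrite(f"pics/{n}8.png",cv2.resize(p[100:300,150:400,::-1],None,fx=3,fy=3))
E
```

```text
1.75 [230.76 264.65] foot [237.77 356.48]
1.6 [237.57 271.09] foot [240.76 362.5 ]
1.5 [242.24 277.53] foot [242.7 367.3]
1.4 [246.95 285.68] foot [244.58 372.67]
1.3 [251.63 295.5 ] foot [246.37 378.56]
1.2 [256.22 306.91] foot [248.04 384.9 ]
tcp [239.72 315.05] finger front [244.86 321.58]
```

View pics/top8.png

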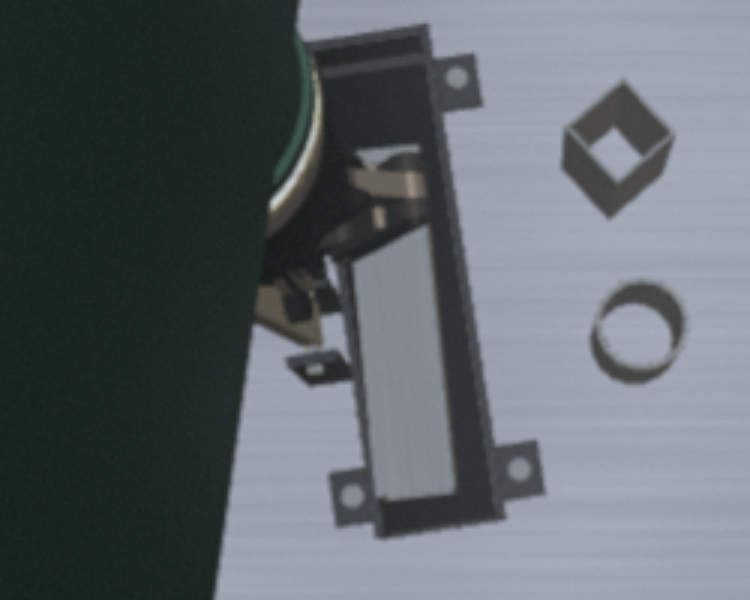

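```bash
python3 - <<'E'
from h import *
p,_=r.read_camera("side");cv2.imwrite("pics/s9.png",cv2.resize(np.clip(p[130:240,270:390,::-1]*1.5,0,255).astype(np.uint8),None,fx=5,fy=5,interpolation=cv2.INTER_CUBIC))
E
```

```text
(no output)
```

View pics/s9.png

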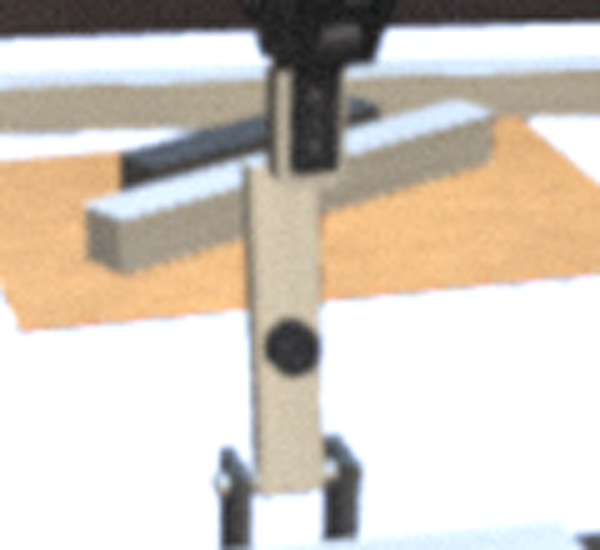

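The foot dot hasn't moved, at full px (328,199), and the finger end shows at about (332,165), where I predicted (330,181). The arm isn't being touched. I'll use depth to check where the fingertips really are.

```bash
python3 - <<'E'
from h import *
yaw=-2.987;ex=np.array([np.cos(yaw),np.sin(yaw)]);ey=np.array([-ex[1],ex[0]]);O=np.array([594.2,38.5])
c=r.get_calibration("side")
def pj(w): return cv2.projectPoints(np.array(w,float).reshape(1,1,3),cv2.Rodrigues(c["R"])[0],c["t"],c["intrinsics"],np.array(c["D"]))[0].ravel()
print("s1 tip predicted",pj([739.5,66.2,145.4]),"s2",pj([710.8,56.7,146.6]))
s=r.get_state();print(s['ee_pos'],s['joints'])
p,d=r.read_camera("side")
def wp(u,v):
    o,D=ray("side",[(u,v)]);w=o+D[0]*d[v,u];q=w[:2]-O;return np.r_[q@ex,q@ey,w[2]]
for u,v in [(332,150),(332,158),(332,162),(326,155),(326,162),(328,170),(328,180),(328,190),(333,195),(326,210),(330,225)]: print((u,v),wp(u,v))
E
```

```text
s1 tip predicted [436.89 178.13] s2 [421.94 180.12]
[562.55  69.   145.51] [ 0.    0.37  1.65 -0.    1.12 -1.72]
(332, 150) [ 26.65 -25.48 199.92]
(332, 158) [ 28.31 -19.28 189.36]
(332, 162) [ 28.12 -19.54 182.88]
(326, 155) [ 35.76 -26.56 192.41]
(326, 162) [ 35.46 -27.18 180.97]
(328, 170) [ 23.64 -55.91 156.68]
(328, 180) [ 24.32 -52.81 140.52]
(328, 190) [ 25.18 -49.12 124.39]
(333, 195) [ 16.37 -49.16 114.45]
(326, 210) [ 29.12 -45.96  89.85]
(330, 225) [ 22.22 -44.11  61.54]
```

Depth shows the fingertips really end at z≈178, about 32 mm above the reported TCP, so the fingers passed just over the arm's top. The arm is untouched and I hadn't yet disturbed anything. I'll raise, go back outside, descend lower (measured fingertip z≈135) and verify with depth.

```bash
python3 -m handwheel '[[[0,0,-20],0,1],[[0,0,-35],0,1],[[0,30,-35],0,1],[[0,60,-35],0,1],[[0,85,-35],0,1]]'
python3 -m handwheel '[[[0,0,20],0,1],[[0,0,40],0,1],[[0,0,60],0,1],[[0,0,78],0,1],[[0,0,78],0,1]]'
cat > fd.py <<'E'
from h import *
import sys
yaw=-2.987;ex=np.array([np.cos(yaw),np.sin(yaw)]);ey=np.array([-ex[1],ex[0]]);O=np.array([594.2,38.5])
p,d=r.read_camera("side")
cv2.imwrite(f"pics/{sys.argv[1]}.png",cv2.resize(np.clip(p[100:290,250:420,::-1]*1.4,0,255).astype(np.uint8),None,fx=3.1,fy=3.1,interpolation=cv2.INTER_CUBIC))
for u in (322,328,334):
  for v in range(140,232,6):
    o,D=ray("side",[(u,v)]);w=o+D[0]*d[v,u];q=w[:2]-O;print((u,v),np.r_[q@ex,q@ey,w[2]].round(),end=" ")
  print()
E
python3 fd.py s10; python3 st.py
```

```text
t: 12.5
ee_pos: [549.5, 154.4, 181.0]
tool_rot: [[-0.988, -0.153, 0.001], [-0.153, 0.988, 0.0], [-0.001, 0.0, -1.0]]
wrist_force: [0.6, 0.4, 0.2]
gripper_width: -0.001
t: 13.12
ee_pos: [548.4, 153.2, 101.6]
tool_rot: [[-0.988, -0.153, -0.003], [-0.153, 0.988, -0.0], [0.003, -0.0, -1.0]]
wrist_force: [-0.3, -0.5, -0.2]
gripper_width: -0.0
(322, 140) [ 31. -65. 205.] (322, 146) [ 29. -73. 192.] (322, 152) [ 26. -86. 178.] (322, 158) [  20. -107.  160.] (322, 164) [ 34. -57. 168.] (322, 170) [ 34. -55. 158.] (322, 176) [ 34. -55. 147.] (322, 182) [ 34. -55. 137.] (322, 188) [ 34. -53. 127.] (322, 194) [ 35. -52. 117.] (322, 200) [ 35. -50. 107.] (322, 206) [ 36. -47.  98.] (322, 212) [ 36. -46.  87.] (322, 218) [ 36. -44.  77.] (322, 224) [ 36. -44.  65.] (322, 230) [   9. -144.   -1.] 
(328, 140) [ 21. -67. 203.] (328, 146) [ 18. -76. 191.] (328, 152) [ 15. -86. 177.] (328, 158) [-105. -494.   24.] (328, 164) [ 24. -56. 167.] (328, 170) [ 24. -55. 157.] (328, 176) [ 23. -56. 146.] (328, 182) [ 24. -53. 137.] (328, 188) [ 25. -52. 127.] (328, 194) [ 27. -43. 120.] (328, 200) [ 28. -39. 111.] (328, 206) [ 25. -48.  96.] (328, 212) [ 25. -47.  85.] (328, 218) [ 26. -42.  76.] (328, 224) [ 26. -43.  64.] (328, 230) [  -4. -143.   -2.] 
(334, 140) [-196. -740.   -3.] (334, 146) [-151. -591.   25.] (334, 152) [-129. -518.   31.] (334, 158) [-113. -468.   32.] (334, 164) [-104. -437.   26.] (334, 170) [-105. -439.    9.] (334, 176) [ -97. -412.    3.] (334, 182) [ -86. -375.    2.] (334, 188) [ -73. -333.    4.] (334, 194) [ 14. -51. 115.] (334, 200) [ 18. -39. 110.] (334, 206) [ 16. -44.  96.] (334, 212) [ 15. -46.  85.] (334, 218) [ 16. -43.  74.] (334, 224) [ 16. -42.  64.] (334, 230) [ -14. -137.   -0.] 
13.175 [549.24 153.28 102.46] [ 0.2  -0.76  0.73] -0.00014757115465114382
[[-0.99 -0.15 -0.  ]
 [-0.15  0.99 -0.  ]
 [ 0.   -0.   -1.  ]]
cradle xy 26.747478608471763 -120.33643099813273
```

View pics/s10.png

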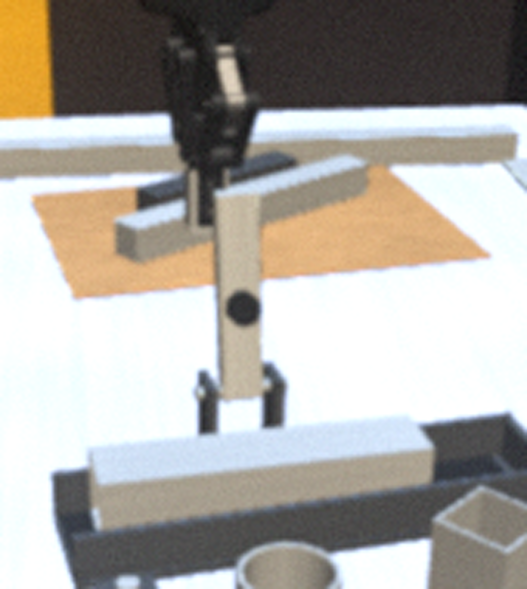

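```bash
python3 - <<'E'
from h import *
yaw=-2.987;ex=np.array([np.cos(yaw),np.sin(yaw)]);ey=np.array([-ex[1],ex[0]]);O=np.array([594.2,38.5])
p,d=r.read_camera("side")
for u in (312,316,319):
  for v in range(146,180,4):
    o,D=ray("side",[(u,v)]);w=o+D[0]*d[v,u];q=w[:2]-O;print(v,np.r_[q@ex,q@ey,w[2]].round(),end=" ")
  print()
E
```

```text
146 [  38. -105.  184.] 150 [  38. -105.  177.] 154 [  38. -105.  169.] 158 [  37. -110.  161.] 162 [  36. -113.  152.] 166 [  36. -114.  145.] 170 [  36. -114.  137.] 174 [ -38. -406.   16.] 178 [ -38. -408.    5.] 
146 [ 38. -79. 191.] 150 [ 37. -83. 183.] 154 [ 35. -88. 175.] 158 [  31. -106.  162.] 162 [  31. -107.  154.] 166 [  31. -106.  147.] 170 [  30. -109.  138.] 174 [  29. -113.  129.] 178 [ -49. -409.    4.] 
146 [ 34. -76. 192.] 150 [ 30. -90. 181.] 154 [  27. -100.  170.] 158 [  25. -109.  160.] 162 [ 37. -64. 169.] 166 [ 38. -60. 163.] 170 [ 37. -62. 156.] 174 [ 38. -60. 150.] 178 [ 38. -59. 143.]
```

The fingertips end about 29 mm above the reported TCP. To keep the knuckles clear of the arm's top, I'll raise 18 mm so the fingertips sit at ≈149, then push toward the trough.

```bash
python3 -m handwheel '[[[-1,-7,-18],0,1],[[-1,-14,-18],0,1],[[-1,-21,-18],0,1],[[-1,-28,-18],0,1],[[-1,-34,-18],0,1]]'
python3 -m handwheel '[[[0,-4,0],0,1],[[0,-8,0],0,1],[[0,-12,0],0,1],[[0,-16,0],0,1],[[0,-20,0],0,1]]'
python3 fd.py s11 >/dev/null; python3 st.py
```

```text
t: 13.85
ee_pos: [555.5, 119.2, 120.1]
tool_rot: [[-0.988, -0.152, -0.001], [-0.152, 0.988, -0.0], [0.001, -0.0, -1.0]]
wrist_force: [0.4, 1.2, -0.2]
gripper_width: 0.007
t: 14.48
ee_pos: [558.8, 99.8, 120.5]
tool_rot: [[-0.988, -0.153, 0.0], [-0.153, 0.988, -0.0], [-0.0, -0.0, -1.0]]
wrist_force: [-0.9, -0.5, -0.5]
gripper_width: 0.001
14.525 [558.9   99.32 120.5 ] [-0.83  0.93  0.18] -0.00033000244573197355
[[-0.99 -0.15  0.  ]
 [-0.15  0.99 -0.  ]
 [ 0.   -0.   -1.  ]]
cradle xy 25.51599960257323 -65.53443578070993
```

View pics/s11.png

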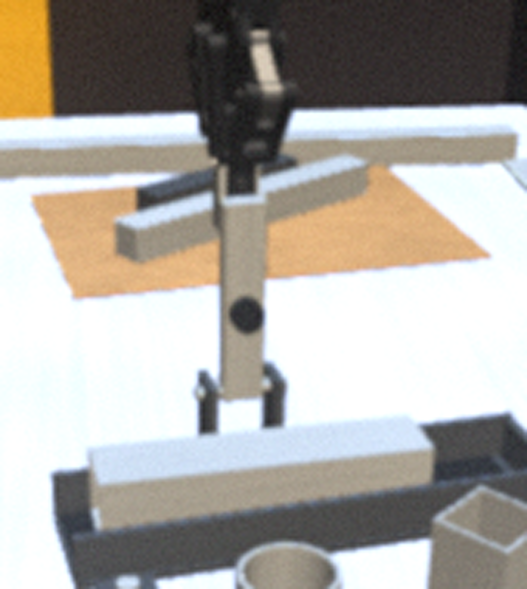

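The arm is turning now: its foot moved from (243,308) to (247,315). I'll continue, sinking slightly.

```bash
python3 -m handwheel '[[[0,-4,0],0,1],[[0,-8,1],0,1],[[0,-12,2],0,1],[[0,-16,4],0,1],[[0,-20,6],0,1]]'
python3 fd.py s12 >/dev/null; python3 st.py
```

```text
t: 15.15
ee_pos: [561.8, 79.9, 114.3]
tool_rot: [[-0.988, -0.153, -0.0], [-0.153, 0.988, -0.0], [0.0, -0.0, -1.0]]
wrist_force: [-0.0, 0.6, 0.4]
gripper_width: -0.001
15.2 [561.74  79.48 114.06] [-0.06 -0.38 -0.26] 0.0032570786673945975
[[-0.99 -0.15 -0.  ]
 [-0.15  0.99 -0.  ]
 [ 0.   -0.   -1.  ]]
cradle xy 25.758295139433674 -45.493123211177185
```

View pics/s12.png

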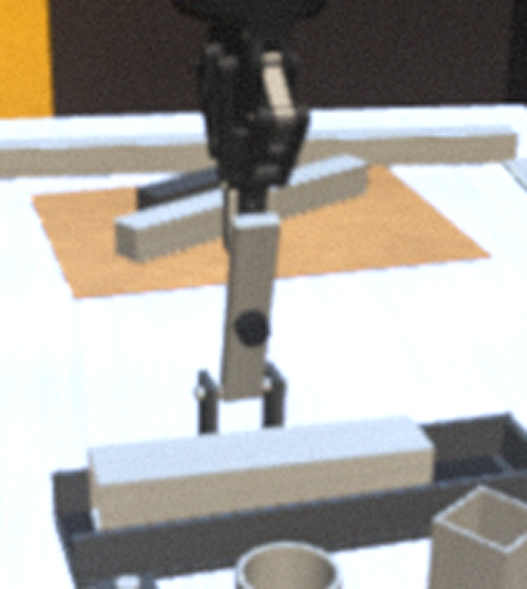

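The arm is tilting inward, with its foot at (252,327). I'll push on to the falling angle.

```bash
python3 -m handwheel '[[[0,-4,0],0,1],[[0,-8,0],0,1],[[0,-12,0],0,1],[[0,-15,0],0,1],[[0,-18,0],0,1]]'
python3 fd.py s13 >/dev/null; python3 st.py
```

```text
t: 15.82
ee_pos: [564.6, 62.2, 114.5]
tool_rot: [[-0.988, -0.153, 0.0], [-0.153, 0.988, -0.0], [-0.0, -0.0, -1.0]]
wrist_force: [-0.7, 0.6, -0.5]
gripper_width: 0.0
15.875 [564.7   61.92 114.54] [-0.89 -0.2   0.04] -0.0018765763103297107
[[-0.99 -0.15  0.  ]
 [-0.15  0.99 -0.  ]
 [-0.   -0.   -1.  ]]
cradle xy 25.544451677227958 -27.67995337147771
```

View pics/s13.png

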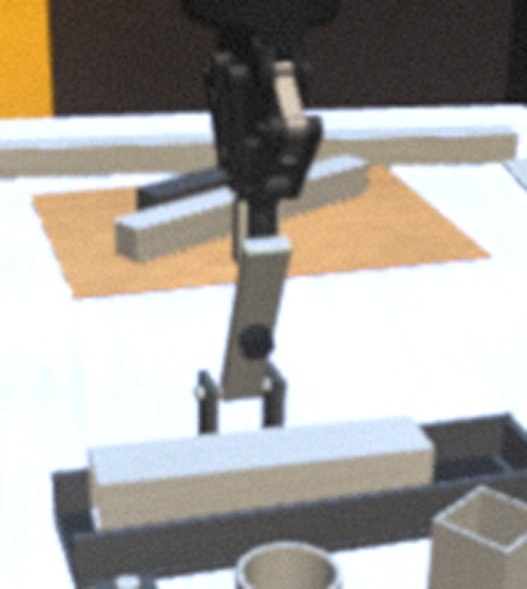

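```bash
python3 -m handwheel '[[[0,-3,1],0,1],[[0,-6,2],0,1],[[0,-9,3],0,1],[[0,-12,4],0,1],[[0,-15,4],0,1]]'
python3 -m handwheel '[[[0,0,0],0,1],[[0,0,0],0,1],[[0,0,0],0,1]]'
python3 fd.py s14 >/dev/null; python3 st.py
```

```text
t: 16.5
ee_pos: [566.8, 47.4, 110.4]
tool_rot: [[-0.988, -0.153, -0.0], [-0.153, 0.988, -0.0], [0.0, -0.0, -1.0]]
wrist_force: [-0.2, 0.2, -0.3]
gripper_width: -0.001
t: 16.88
ee_pos: [566.8, 47.7, 110.5]
tool_rot: [[-0.988, -0.153, 0.0], [-0.153, 0.988, -0.0], [-0.0, -0.0, -1.0]]
wrist_force: [0.3, -0.3, 0.2]
gripper_width: 0.0
16.925 [566.84  47.71 110.54] [0.68 0.14 0.55] 0.0002653969173779576
[[-0.99 -0.15  0.  ]
 [-0.15  0.99 -0.  ]
 [ 0.   -0.   -1.  ]]
cradle xy 25.616143112276955 -13.316486003277843
```

View pics/s14.png

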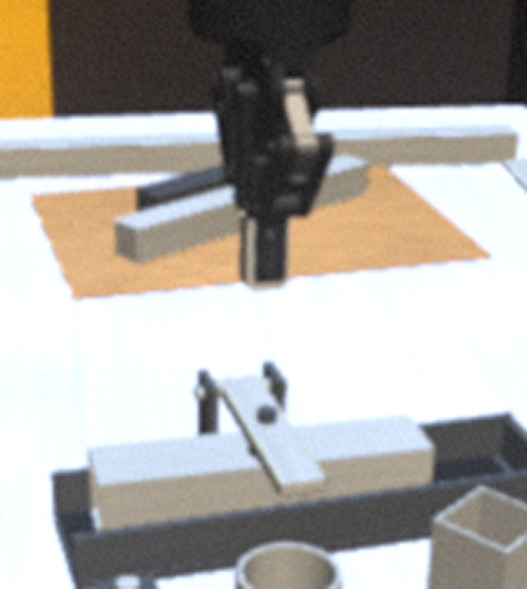

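The arm has fallen across the tube. I'll retreat upward and outward, then check its angle and the tube pose.

```bash
python3 -m handwheel '[[[0,0,-50],0,1],[[0,0,-100],0,1],[[0,20,-130],0,1],[[0,70,-130],0,1],[[0,120,-130],0,1]]'
python3 -m handwheel '[[[0,50,0],0,1],[[0,100,0],0,1],[[0,100,0],0,1]]'
python3 - <<'E'
from h import *
yaw=-2.987;ex=np.array([np.cos(yaw),np.sin(yaw)]);ey=np.array([-ex[1],ex[0]]);O=np.array([594.2,38.5])
for n in ("side","top"):
    p,d=r.read_camera(n);np.save(n+"F_d.npy",d)
    b=(180,290,250,420) if n=="side" else (100,290,215,395)
    cv2.imwrite(f"pics/{n}F.png",cv2.resize(np.clip(p[b[0]:b[1],b[2]:b[3],::-1]*(1.4 if n=="side" else 1.8),0,255).astype(np.uint8),None,fx=3.1,fy=3.1,interpolation=cv2.INTER_CUBIC))
    vv,uu=np.mgrid[b[0]:b[1],b[2]:b[3]];uv=np.c_[uu.ravel(),vv.ravel()]
    o,D=ray(n,uv);w=o+D*d[uv[:,1],uv[:,0]][:,None];q=w[:,:2]-O;X=q@ex;Y=q@ey;Z=w[:,2]
    m=(X>15)&(X<35)&(Y>-35)&(Y<58)&(Z>53)&(Z<90)
    print(n,m.sum(),"arm slope z(y)",np.polyfit(Y[m],Z[m],1) if m.sum()>10 else None, "Ymax",Y[m].max() if m.any() else 0)
    m=(abs(Y)<28)&(Z>42)&(Z<54)&((X<0)|(X>50))&(X<140)
    if m.sum()>10:
        pts=np.c_[X[m],Y[m]].astype(np.float32);print("tube top z",np.median(Z[m]),"slope",np.polyfit(X[m],Z[m],1)[0],"rect",cv2.minAreaRect(pts))
E
python3 st.py
```

```text
t: 17.55
ee_pos: [548.7, 167.3, 241.3]
tool_rot: [[-0.988, -0.151, 0.002], [-0.151, 0.988, 0.0], [-0.002, 0.0, -1.0]]
wrist_force: [0.1, 0.6, -0.1]
gripper_width: -0.001
t: 17.92
ee_pos: [532.3, 268.4, 240.4]
tool_rot: [[-0.988, -0.157, -0.0], [-0.157, 0.988, 0.001], [-0.0, 0.001, -1.0]]
wrist_force: [-0.2, -0.5, 0.1]
gripper_width: -0.003
side 350 arm slope z(y) [-0.01 67.06] Ymax 57.898556703421
tube top z 47.39907903145223 slope -0.00020865361991325647 rect ((26.66259765625, -2.6588916778564453), (44.87261962890625, 180.57415771484375), 87.80386352539062)
top 803 arm slope z(y) [-0.   66.35] Ymax 57.85908227077884
tube top z 47.011986360811534 slope -0.00016032022883423448 rect ((27.22632598876953, -5.395561218261719), (40.15100860595703, 180.63766479492188), 87.47129821777344)
18.025 [532.97 265.22 240.32] [ 0.19 -0.15  0.67] 0.000906210968139866
[[-0.99 -0.15 -0.  ]
 [-0.15  0.99 -0.  ]
 [ 0.   -0.   -1.  ]]
cradle xy 25.593660260809 -233.44082599921177
```

View pics/sideF.png

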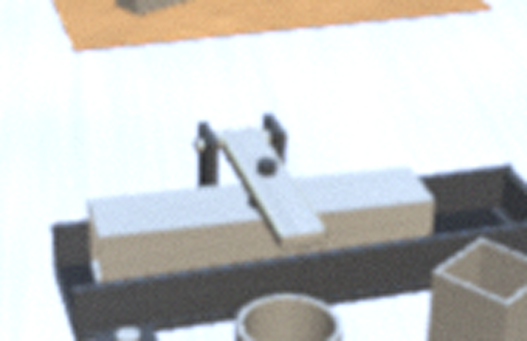

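View pics/topF.png

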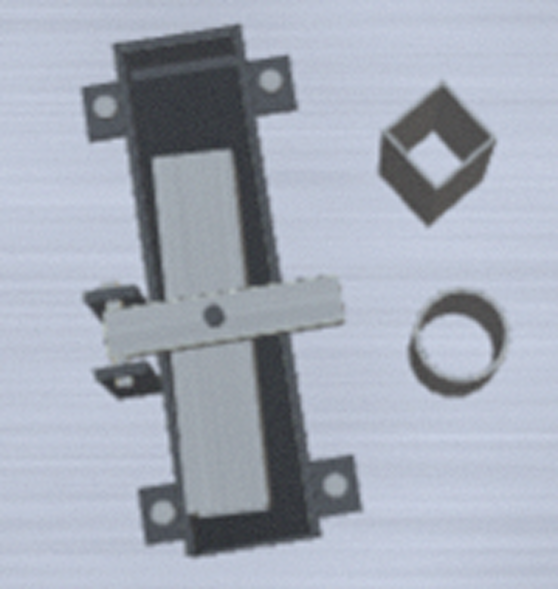

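The arm is level across the tube (slope ≤0.01), from (105,335) to (342,300) in the top crop. The tube is flat at cradle (27, -4), about 0.04 rad off the trough line. The bystanders are where they were and the robot is clear, so I'm handing in.

```bash
python3 -c "
from cell import r
print(r.close_job())"
```

```text
the job is handed in; nothing more can be done
None
```

The tall tube lies flat in the cradle with the hold-down arm across it, and the job is handed in at about 18 s of the 45 s allowed. I pushed the tube over its front edge with shut fingers until it fell along the trough, then pushed the arm over from outside until it dropped onto the tube. I then withdrew the robot; nothing was gripped or lifted.

**Last checks:**
- **Tube:** its middle is at about cradle x = +27 mm and y = -3 to -5 mm. It is level and about 0.04 rad off the trough line, with its top at 47 mm, all within limits.
- **Arm:** depth from both cameras shows it level within about 0.01 rad. The contact force on the tube could not be read; I infer it from the level pose.
- **Bystanders:** the short tube and the pipe end look unmoved in the last pictures. The screwdriver lies outside those crops. It was unmoved in the pictures taken before I pushed the arm, and the robot never went near it.
- **Robot:** it touched nothing when I handed in. Wrist force never showed more than about 1 N, which is noise level.

**What disagreed:** depth showed the fingertips about 30 mm above the reported TCP.
- My first pass at the arm went just over its top without touching it. I backed off and redid it lower.
- The tube was pushed nearer its top, at about 178 mm above the bench instead of the 145 mm I intended, with no harm.

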